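# Free the stuck shear-box carriage and run it home

### The arm

A 6-joint arm with a two-finger parallel gripper is mounted at the origin on a cart in front of the work surface, level with it; the furniture and walls round the work are solid. World frame = base frame: x ahead of the robot, y to its left, z up, the work surface at z = 0. Lengths are in m, angles in rad, forces in N, time in s.
With the tool pointing down it reaches from about 0.25 to 0.725 m from the base axis. Payload 4 kg.
Tool frame: the origin (TCP) lies between the finger pads; the fingertips stand 17 mm ahead of it and the grasp point (between the pads) lies 2 mm behind it; z points along the fingers, x is the direction in which the jaws open and shut, and the axes are right-handed (so a half turn about z gives the same grasp; the last joint's range is limited). The gripper opens to 85 mm and grips with 20 to 120 N. Pads are 22 mm wide; open, the fingers measure 114 mm over their backs; the gripper's body (76 mm by 85 mm) begins 54 mm behind the grasp point. The pads swing forward as they close: fully open they stand 13 mm farther back than shut.
Start: joints at [1.272, 0.241, 0.005, 1.335, 0, 1.571], TCP at [0.147, 0.478, 0.248] pointing down, gripper open.
Joint ranges: [-2.72, 2.72], [-1.05, 1.87], [-1.09, 1.28], [-1.99, 2.15], [-1.42, 1.44], [-3.14, 3.14]. Speed limits (rad/s): [2.79, 2.79, 3.14, 3.14, 3.14, 3.14].

### API

Orientations are given as a unit quaternion [x, y, z, w].
In Python, from workcell import telemetry, cams, workorder gives the robot as it stands. The module is installed in compiled form; this text tells all that it offers.
- The arm moves only by the tool apply_moves, never from a script. Its argument "moves" is a list that holds one entry, the list of rows, each a list of 4 numbers: the shift along the tool's x, y, z in mm, then the turn about the tool's z in degrees. A call has exactly 10 rows; each row shifts and turns the pose as measured when the row begins, along the tool's axes as they then stand; what a row does not reach is not made up. A row lasts 1/10 s, in which the tool goes at most 50 mm and 8.59 degrees, less where a joint would pass 70% of its speed; a pose out of reach is approached as far as the arm can. A call with a gripper value outside its range is refused whole. "hand" is the gripper's target within -1 to 1 (fully open at 1, half-way at 0, shut at -1), set as the call begins (left out, the last holds). The fingers move at their own pace and stop on an object; the grip force is fixed at half the most. Time passes only in rows, so rows that do not move let the fingers close, or fill a call up. It gives the time, the measured TCP pose, the force and the opening at its end, in the units of the state.
- telemetry.get_obs(): the state, without advancing time (a new reading comes with each control period).
- cams.camera(name): name is "side" or "top" or "wrist"; returns a dict with "color" (420x560x3 uint8, red, green, blue), "fovy" (degrees; the focal length in pixels is half the picture's height over the tangent of half this angle, whatever the lens; pixels are square), "cx", "cy" (the principal point, pixels), "camera_from_world" (4x4, takes a point from world to camera coordinates). Camera axes: x right, y down, z forward; pixel columns grow to the right and rows downward; lengths in m; the calibration is good to about 2 mm. A picture is of the moment at which its call begins. There is no depth.
- workorder.job_done(): hands the job in, once; it reports no verdict.
The state is a dict: "clock": time; "joint_pos": joint angles; "joint_vel": joint speeds; "tau": joint torques, N m; "eef_pos": TCP position; "tool_rot": TCP orientation; "ft_force": force on the tool from outside, world axes, zero at the start; "ft_torque": the same for the moment, N m; "grip_width": finger opening in m.
Only numpy, scipy, OpenCV 4.12 (cv2) and the standard library are available. Lean on these libraries where they do the work, as an engineer would, in place of code of your own. Each camera call takes 0.05 s, during which the arm holds its last target. There are 200 camera calls.

### The job

The carriage that carries the brass shear box has stuck on its bench slide. Push it by its yellow lug until it breaks free, then run it gently on towards the blue hood until it is fully home against the end stop hidden under the hood, never pressing on that stop with more than about 25 N; then press the red lock knob on the carriage right down. Leave the loose things beside the slide undisturbed.

Things in the scene. Friction and masses are not known exactly. Their poses are not given: they have to be found in the camera images.
- rail: Bench slide fixed to the table: grey base 440 x 100 x 20 mm with two steel guide rods, and a blue sheet-metal hood, 100 mm wide with its top 72 mm above the table, over its far end. Origin on the table at the slide's middle line, 200 mm from its rear end; x axis: the direction in which the carriage is to be pushed (towards the hood), z up. The hood spans x = 100 to 240 mm.
- push_lug (a point): Centre of the rear face of the yellow push lug, an upright plate 12 mm thick, 60 mm wide across the slide, its top 105 mm and its foot 52 mm above the table, at the rear end of the carriage. Push here in the rail's +x. The rear face looks to the rail's -x, where nothing stands higher than 42 mm above the table. Clear space of about 23 mm lies between the lug's front face and the lock's housing. Axes as rail.
- carriage (a joint): Travel of the carriage along the slide in m, along the rail's +x; it starts at 0 to 0.006. It sticks within the first 16 mm: a push of about 8 to 16 N is needed there, after which it jumps forward some 5 to 10 mm; then it runs with about 3 N of friction (a little more when fast) and stays where it is left. The end stop lies hidden, at a travel anywhere between 0.050 and 0.095 m, and is rigid.
- end_switch (a joint): Brass plunger of the limit switch in the end stop, hidden under the hood: 0 free, 0.004 m pressed flush with the stop's face by the carriage's front tongue when the carriage is fully home. It pushes back with only about 1 N, so the carriage's friction keeps it pressed.
- lock_top (a point): Centre of the top of the red lock knob on the carriage: round, 30 mm across, its top 82 mm above the table when up; 53 mm ahead (rail's +x) of the lug's rear face. Ahead of it, 28 mm from its centre, begins the brass shear box, 98 mm wide with its two pins up to 112 mm above the table.
- lock_knob (a joint): Lock knob: 0 up, 0.006 m pressed fully down. It needs about 4 N and stays down.
- tin: Bystander: closed round aluminium sample tin 56 mm across, 40 mm high, loose beside the slide; origin at the centre of its underside.
- weight: Bystander: black slotted disc weight 70 mm across, 17 mm high, loose beside the slide; origin at the centre of its underside.
- sample_ring: Bystander: steel sampling ring 70 mm across, 30 mm high, loose beside the slide; origin at the centre of its underside.

How it is judged:
By the outcome, as a careful person would: the job done as asked, in the order asked, and still so for the second after the job is handed in, with the robot touching nothing.
It also fails if it takes over 48 s, if anything falls off the work surface, if the arm or the gripper's body presses on something with over 40 N, if the wrist force passes 120 N, or if a joint passes its speed limit or range.

## Working session

There is one attempt and no reset: what is moved stays moved. The work goes in short steps, Python scripts to look and compute and a tool call to move; the robot and the scene stay as the last step left them, time stands still between calls to the robot, and variables do not carry over. Pictures are saved under pics/ and viewed, about 8 in all and at most 12, crops included, and the job is handed in when it is done.

Besides the shell and the picture viewer there is one more tool, called after "Request:" by a JSON object that holds its "name" and its "arguments". apply_moves: Moves the arm, as the interface text tells. Its arguments: {"type":"object","properties":{"moves":{"type":"array"},"hand":{"type":"number"}},"required":["moves"]}

```bash
mkdir -p pics
cat > h.py <<'E'
import numpy as np, cv2
from workcell import telemetry, cams, workorder
def shot(n,f=None):
    c=cams.camera(n)
    if f: cv2.imwrite('pics/'+f,c['color'][:,:,::-1])
    return c
def ray(c,u,v):
    f=c['color'].shape[0]/2/np.tan(np.radians(c['fovy'])/2)
    T=np.linalg.inv(c['camera_from_world'])
    d=T[:3,:3]@np.array([(u-c['cx'])/f,(v-c['cy'])/f,1]); return T[:3,3],d/np.linalg.norm(d)
def onz(c,u,v,z):
    o,d=ray(c,u,v); return o+d*(z-o[2])/d[2]
def two(r1,r2):
    (a,d),(b,e)=r1,r2; s=np.linalg.lstsq(np.c_[d,-e],b-a,rcond=None)[0]
    p,q=a+s[0]*d,b+s[1]*e; return (p+q)/2,np.linalg.norm(p-q)
def proj(c,p):
    f=c['color'].shape[0]/2/np.tan(np.radians(c['fovy'])/2)
    q=c['camera_from_world']@np.append(p,1); return c['cx']+f*q[0]/q[2],c['cy']+f*q[1]/q[2]
def blobs(c,lo,hi,n=3):
    m=cv2.inRange(cv2.cvtColor(c['color'],cv2.COLOR_RGB2HSV),lo,hi)
    cs=sorted(cv2.findContours(m,0,2)[0],key=cv2.contourArea)[::-1][:n]
    return [(cv2.contourArea(k),np.round(cv2.minAreaRect(k)[0],1),cv2.boxPoints(cv2.minAreaRect(k)).round(1).tolist()) for k in cs if cv2.contourArea(k)>15]
E
python3 - <<'E'
from h import *
a=shot('top','t0.png');b=shot('side','s0.png')
for c in(a,b):
  print(c['fovy'],np.linalg.inv(c['camera_from_world'])[:3,3])
  for n,lo,hi in(('yel',(22,120,90),(35,255,255)),('red',(0,150,80),(8,255,255)),('blue',(100,100,50),(125,255,255))):print(n,blobs(c,lo,hi))
print(telemetry.get_obs())
cv2.imwrite('pics/both0.png',cv2.resize(np.vstack([a['color'],b['color']])[:,:,::-1],None,fx=.71,fy=.71))
E
```

```text
51.9667202935032 [0.44229564 0.04552167 0.94029218]
yel [(69.0, array([227.4, 203.9]), [[222.10000610351562, 216.5], [228.6999969482422, 190.1999969482422], [232.6999969482422, 191.1999969482422], [226.10000610351562, 217.5]])]
red [(412.5, array([496.9, 207.8]), [[473.8999938964844, 210.8000030517578], [515.7000122070312, 194.10000610351562], [519.9000244140625, 204.8000030517578], [478.20001220703125, 221.5]]), (133.0, array([251.5, 211. ]), [[245.0, 205.0], [258.0, 205.0], [258.0, 217.0], [245.0, 217.0]]), (112.0, array([336.8,  31.5]), [[317.3999938964844, 32.0], [355.6000061035156, 26.200000762939453], [356.29998779296875, 31.0], [318.1000061035156, 36.70000076293945]])]
blue [(3333.0, array([396.6, 247.8]), [[356.0, 263.0], [367.8999938964844, 215.1999969482422], [437.1000061035156, 232.5], [425.20001220703125, 280.29998779296875]]), (608.0, array([129. , 270.5]), [[115.0, 257.0], [143.0, 257.0], [143.0, 284.0], [115.0, 284.0]]), (101.5, array([478.6, 198.4]), [[462.0, 218.3000030517578], [492.0, 176.3000030517578], [495.20001220703125, 178.60000610351562], [465.20001220703125,
[... 759 characters left out ...]
'clock': 0.1, 'joint_pos': array([ 1.27197300e+00,  2.41347364e-01,  3.88889542e-03,  1.33521563e+00,
       -6.15559567e-06,  1.57080604e+00]), 'joint_vel': array([-7.13565805e-04, -2.44557891e-03,  4.73062545e-03,  1.52876435e-03,
        4.82929331e-04, -2.94351497e-05]), 'tau': array([-1.44953528e-04, -3.73137760e+01,  2.53010434e+01,  1.08148536e-02,
        1.03764302e-05,  1.20575319e-05]), 'eef_pos': array([0.14704489, 0.47733896, 0.24750853]), 'tool_rot': array([ 8.04488662e-01,  5.93967264e-01, -7.53491113e-04,  5.60152038e-04]), 'ft_force': array([ 0.02313559, -0.04001139,  0.14768393]), 'ft_torque': array([ 0.005557  , -0.02381705, -0.0389964 ]), 'grip_width': 0.0856496177841072}
```

View pics/t0.png

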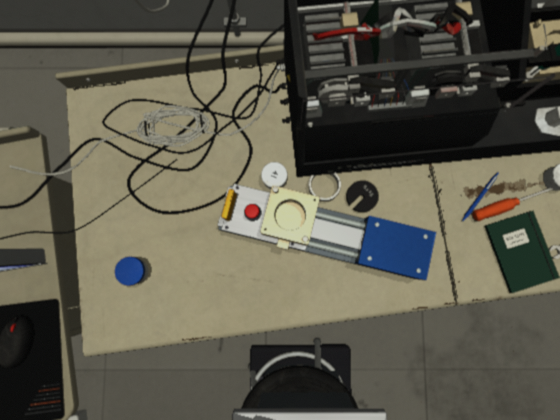

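View pics/s0.png

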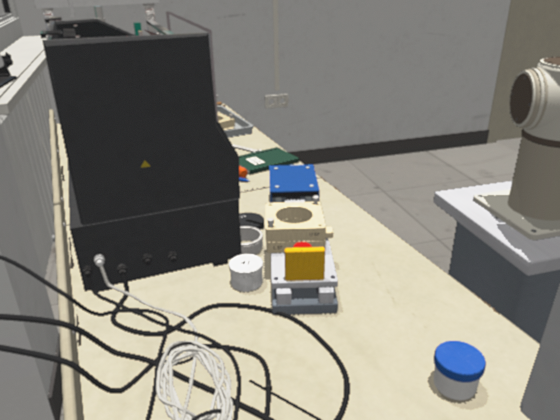

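Run:
```python
from h import *
a=shot('top');b=shot('side')
H=[onz(a,*p,.072) for p in[(356,263),(367.9,215.2),(437.1,232.5),(425.2,280.3)]]
print('hood',np.round(H,4))
h=np.array(H); d=(h[2]+h[3]-h[0]-h[1])[:2]; d/=np.linalg.norm(d); print('dir',d,np.degrees(np.arctan2(d[1],d[0])), np.linalg.norm(h[0]-h[1]),np.linalg.norm(h[1]-h[2]))
hc=h.mean(0)[:2]; print('origin from hood',hc-.17*d)
# lug: top mid, two views
print('lug2v',two(ray(a,227.4,203.9),ray(b,304,247.5)), 'onz',onz(a,227.4,203.9,.105), 'ends',[np.round(onz(a,u,v,.105),4) for u,v in((224.1,217),(230.7,190.7))])
print('knob',two(ray(a,251.5,211),ray(b,301.5,244)),onz(a,251.5,211,.082))
for n,(u,v),z in(('tin',(274,175),.04),('ring',(324,185),.03),('wt',(362,196),.017)):
  p=onz(a,u,v,z)[:2]; o=hc-.17*d; r=p-o; print(n,p,'rail xy',r@d,r@[-d[1],d[0]])
l=onz(a,227.4,203.9,.105)[:2]-(hc-.17*d); print('lug rail',l@d,l@[-d[1],d[0]])
w=shot('wrist'); print(proj(a,[.147,.478,.248]))
```

```text
hood [[ 0.4532 -0.0905  0.072 ]
 [ 0.5494 -0.117   0.072 ]
 [ 0.514  -0.2556  0.072 ]
 [ 0.4189 -0.2272  0.072 ]]
dir [-0.24574042 -0.96933567] -104.22559456287384 0.09977444927697435 0.14308883751553134
origin from hood [ 0.52563903 -0.00781567]
lug2v (array([0.57003735, 0.16319967, 0.10535691]), np.float64(0.004026437124434106)) onz [0.56819744 0.16395723 0.105     ] ends [array([0.5423, 0.1699, 0.105 ]), array([0.5945, 0.1579, 0.105 ])]
knob (array([0.5589406 , 0.11762522, 0.08361633]), np.float64(0.004292074387922795)) [0.55713814 0.11851867 0.082     ]
tin [0.64013661 0.07485114] rail xy -0.10826857669695059 0.0906720075896466
ring [ 0.62017043 -0.03234942] rail xy 0.0005512480068635826 0.09766158557870218
wt [ 0.59823439 -0.11565383] rail xy 0.08669176505347452 0.09686946208710731
lug rail -0.17696392606736583 -0.0009581644299420628
(np.float64(-0.6251740606113572), np.float64(468.38486510578036))
```

Request:
{"name": "apply_moves", "arguments": {"moves": [[[-12,45,0,-0.3],[-12,45,0,-0.3],[-12,45,0,-0.3],[-12,45,0,-0.3],[-12,45,0,-0.3],[-12,45,0,-0.3],[-12,45,0,-0.3],[-12,45,0,-0.3],[-12,45,0,-0.3],[-12,45,0,-0.3]]], "hand": -1}}

```text
clock: 1.25
eef_pos: [0.5583, 0.2381, 0.2464]
tool_rot: [0.783, 0.622, -0.0, -0.001]
ft_force: [0.3, 1.8, 0.6]
grip_width: 0.0001
```

Run:
```python
from h import *
w=shot('wrist','w1.png'); s=telemetry.get_obs(); print(s['eef_pos'],s['tool_rot'],s['ft_force'],s['ft_torque'])
print(blobs(w,(20,120,60),(35,255,255)),blobs(w,(0,150,80),(8,255,255)))
print(np.linalg.inv(w['camera_from_world'])[:3,3])
```

```text
[0.56452457 0.2337146  0.24490952] [7.85230767e-01 6.19200865e-01 5.28421298e-04 1.62878287e-03] [5.13106277 0.04191183 1.38767928] [-0.04542655 -0.41550988 -0.07405684]
[(1239.0, array([196., 234.]), [[185.0, 198.0], [207.0, 198.0], [207.0, 270.0], [185.0, 270.0]])] [(536.5, array([147.5, 227.5]), [[128.5, 227.5], [147.5, 208.5], [166.5, 227.5], [147.5, 246.5]])]
[0.48079414 0.25605908 0.37228869]
```

View pics/w1.png

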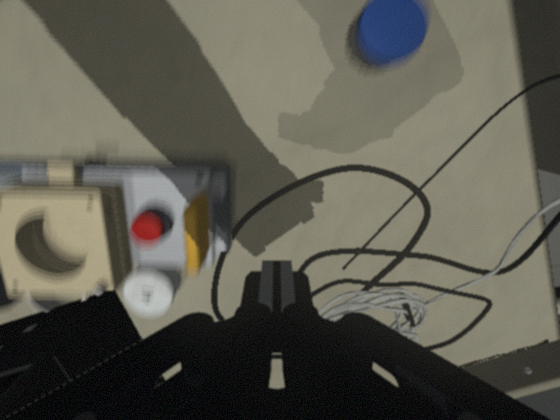

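Request:
{"name": "apply_moves", "arguments": {"moves": [[[-10,10,8,0.7],[-8,8,12,0],[-4,4,16,0],[0,0,18,0],[0,0,20,0],[0,0,20,0],[0,0,20,0],[0,0,18,0],[0,0,12,0],[0,0,6,0]]]}}

```text
clock: 2.3
eef_pos: [0.5785, 0.2043, 0.084]
tool_rot: [0.789, 0.614, -0.002, -0.0]
ft_force: [-0.0, -0.4, -1.0]
grip_width: -0.0003
```

Run:
```python
from h import *
a=shot('top');w=shot('wrist','w2.png'); b=shot('side','s2.png');s=telemetry.get_obs(); print(s['clock'],s['eef_pos'],s['tool_rot'],s['ft_force'],s['ft_torque'])
for c in(a,w,b):print(blobs(c,(20,120,60),(35,255,255),1),blobs(c,(0,150,80),(8,255,255),1))
p=s['eef_pos']-[0.569,0.1637,0];d=np.array([-.2457,-.9693]);print('along',p[:2]@d,'lat',p[:2]@[-d[1],d[0]])
cv2.imwrite('pics/c2.png',np.hstack([w['color'][:,:400],b['color'][:,160:560]])[:,:,::-1])
```

```text
2.45 [0.5795169  0.20444494 0.08550283] [ 7.89404744e-01  6.13872057e-01 -1.11263673e-03 -1.01978678e-04] [ 0.7190408   0.27506324 -0.15199566] [-0.00435847 -0.0361099   0.02838456]
[(68.5, array([226.3, 213.2]), [[220.1999969482422, 218.3000030517578], [223.3000030517578, 205.8000030517578], [232.5, 208.10000610351562], [229.39999389648438, 220.60000610351562]])] [(414.5, array([496.9, 207.7]), [[473.5, 209.5], [516.7000122070312, 195.10000610351562], [520.2999877929688, 205.89999389648438], [477.1000061035156, 220.3000030517578]])]
[(5438.5, array([170.6, 275.7]), [[133.39999389648438, 220.6999969482422], [199.5, 215.89999389648438], [207.89999389648438, 330.6000061035156], [141.8000030517578, 335.5]])] [(2794.5, array([ 68., 300.]), [[27.600000381469727, 285.20001220703125], [80.4000015258789, 258.79998779296875], [108.4000015258789, 314.79998779296875], [55.599998474121094, 341.20001220703125]])]
[(429.5, array([292.3, 264. ]), [[283.8999938964844, 248.0], [299.5, 247.5], [300.70001220703125, 279.8999938964844], [285.1000061035156, 280.5]])] []
along -0.04207807012803317 lat 0.00018299511759141098
```

View pics/c2.png

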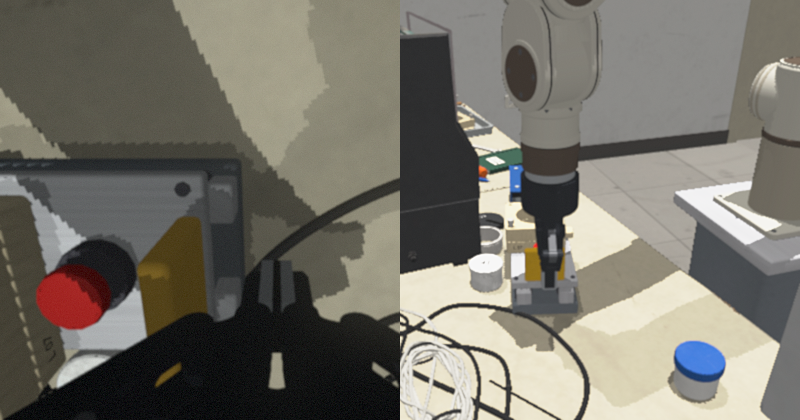

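Request:
{"name": "apply_moves", "arguments": {"moves": [[[-5,0,0,0],[-5,0,0,0],[-4,0,0,0],[-3,0,0,0],[-2,0,0,0],[-2,0,0,0],[-2,0,0,0],[-2,0,0,0],[-2,0,0,0],[-2,0,0,0]]]}}

```text
clock: 3.45
eef_pos: [0.5754, 0.1768, 0.0903]
tool_rot: [0.789, 0.614, 0.005, 0.0]
ft_force: [1.0, 1.9, -1.3]
grip_width: -0.0002
```

Request:
{"name": "apply_moves", "arguments": {"moves": [[[-2,-1,1,0],[-2,-1,1,0],[-2,-1,1,0],[-2,0,1,0],[-2,0,1,0],[-2,0,0,0],[-2,0,0,0],[-2,0,0,0],[-2,0,0,0],[-2,0,0,0]]]}}

```text
clock: 4.45
eef_pos: [0.5737, 0.1729, 0.0898]
tool_rot: [0.786, 0.618, 0.021, -0.007]
ft_force: [1.8, 7.0, -0.9]
grip_width: 0.0001
```

Request:
{"name": "apply_moves", "arguments": {"moves": [[[-4,0,1,0],[-4,0,1,0],[-4,0,1,0],[-4,0,0,0],[-4,0,0,0],[-4,0,0,0],[-4,0,0,0],[0,0,0,0],[0,0,0,0],[0,0,0,0]]]}}

```text
clock: 5.45
eef_pos: [0.5734, 0.1741, 0.0907]
tool_rot: [0.778, 0.627, 0.046, -0.025]
ft_force: [0.9, 3.0, 1.5]
grip_width: -0.0002
```

Run:
```python
from h import *
w=shot('wrist','w3.png');b=shot('side');s=telemetry.get_obs(); print(s['clock'],s['eef_pos'],s['tool_rot'],s['ft_force'],s['ft_torque'])
a=shot('top')
for c in(a,w):print(blobs(c,(20,120,60),(35,255,255),1),blobs(c,(0,150,80),(8,255,255),2))
p=s['eef_pos']-[0.569,0.1637,0];d=np.array([-.2457,-.9693]);print('along',p[:2]@d,'lat',p[:2]@[-d[1],d[0]])
cv2.imwrite('pics/c3.png',np.hstack([w['color'][:,:400],b['color'][:,160:560]])[:,:,::-1])
```

```text
5.55 [0.57337399 0.17408861 0.0906746 ] [ 0.77763551  0.62654486  0.04593122 -0.0247966 ] [1.94127267 2.79682686 0.24358935] [ 0.37357059 -0.23675349 -0.07046094]
[] [(414.0, array([497.1, 207.8]), [[473.8999938964844, 210.8000030517578], [516.0, 194.0], [520.2999877929688, 204.6999969482422], [478.20001220703125, 221.5]]), (111.5, array([336.8,  31.5]), [[317.3999938964844, 32.0], [355.6000061035156, 26.200000762939453], [356.29998779296875, 31.0], [318.1000061035156, 36.70000076293945]])]
[(3090.5, array([223., 263.]), [[207.0, 206.0], [239.0, 206.0], [239.0, 320.0], [207.0, 320.0]])] [(2795.5, array([114.5, 289.5]), [[81.0, 262.0], [148.0, 262.0], [148.0, 317.0], [81.0, 317.0]])]
along -0.01114436575319559 lat 0.0016872323699187648
```

View pics/c3.png

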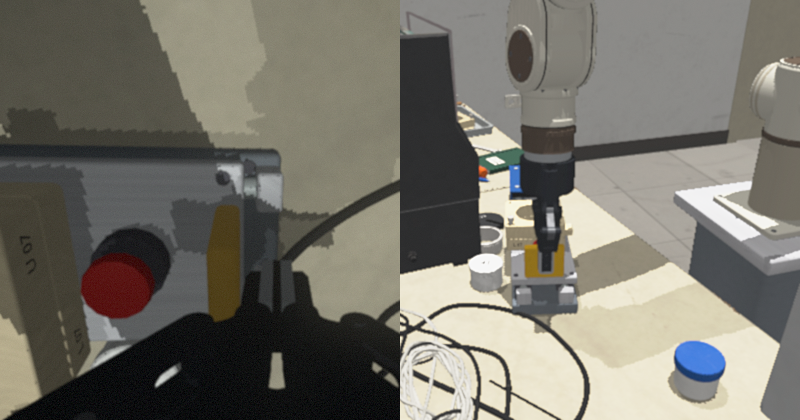

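Request:
{"name": "apply_moves", "arguments": {"moves": [[[-6,-1,1,1.0],[-6,-1,1,1.0],[-6,0,1,0],[-6,0,0,0],[0,0,0,0],[0,0,0,0],[0,0,0,0],[0,0,0,0],[0,0,0,0],[0,0,0,0]]]}}

```text
clock: 6.6
eef_pos: [0.5699, 0.166, 0.0895]
tool_rot: [0.785, 0.615, 0.059, -0.036]
ft_force: [-0.2, 0.6, -0.4]
grip_width: 0.0004
```

```bash
cat > st.py <<'E'
from h import *
from scipy.spatial.transform import Rotation as R
a=shot('top');s=telemetry.get_obs()
print(s['clock'],s['eef_pos'],'F',s['ft_force'].round(1),'j',s['joint_pos'].round(3))
M=R.from_quat(s['tool_rot']).as_matrix(); d=np.array([-.2457,-.9693]);p=s['eef_pos'][:2]-[0.569,0.1637]
print('along',p@d,'lat',p@[-d[1],d[0]],'Falong',s['ft_force'][:2]@d,'z ax',M[:,2].round(3),'yaw',np.degrees(np.arctan2(M[1,0],M[0,0])))
# brass box front pixels: bounding of pale-yellow blob
m=cv2.inRange(cv2.cvtColor(a['color'],cv2.COLOR_RGB2HSV),(20,40,190),(32,140,255)); m[:, :200]=0;m[:,380:]=0;m[:150]=0;m[290:]=0
cs=[k for k in cv2.findContours(m,0,2)[0] if cv2.contourArea(k)>60]
q=np.array([onz(a,u,v,.1)[:2]-[.5256,-.0078] for k in cs for u,v in k[:,0]])
if len(q):
  x=q@d; y=q@[-d[1],d[0]]; x=x[abs(y)<.05]; print('n',len(q),'box front x',np.percentile(x,[95,98,100]).round(4))
E
python3 st.py
python3 - <<'E'
import cv2,sys
sys.path.insert(0,'.')
from h import *
a=cv2.imread('pics/t0.png')[:,:,::-1]
m=cv2.cvtColor(a,cv2.COLOR_RGB2HSV)
for u,v in((270,205),(290,245),(310,215),(290,212),(260,300),(200,200),(340,225)):print(u,v,m[v,u])
E
```

```text
6.65 [0.56987791 0.16594891 0.08944445] F [ 0.3 -1.1 -0.8] j [ 0.228  0.481 -0.086  0.926  0.116  0.474]
along -0.0023955714280197104 lat 0.0002984029935476583 Falong 1.0370664943166574 z ax [ 0.049  0.13  -0.99 ] yaw 76.23452300475408
n 107 box front x [0.0132 0.0142 0.0143]
270 205 [ 32  57 205]
290 245 [ 36   8 160]
310 215 [ 32  51 206]
290 212 [ 32  53 205]
260 300 [ 23  61 151]
200 200 [ 24  60 152]
340 225 [ 40   8 183]
```

```bash
sed -i 's/(20,40,190),(32,140,255)/(27,30,185),(36,140,255)/' st.py
cat >> st.py <<'E'
def fx(a):
  m=cv2.inRange(cv2.cvtColor(a['color'],cv2.COLOR_RGB2HSV),(27,30,185),(36,140,255))
  m[:,:200]=0;m[:,380:]=0;m[:150]=0;m[290:]=0
  k=max(cv2.findContours(m,0,2)[0],key=cv2.contourArea)
  q=np.array([onz(a,u,v,.1)[:2]-[.5256,-.0078] for u,v in k[:,0]]);x=q@d;y=q@[-d[1],d[0]]
  return np.percentile(x[abs(y)<.03],[50,85,95,99]).round(4),cv2.contourArea(k)
t=dict(a);t['color']=cv2.imread('pics/t0.png')[:,:,::-1].copy()
print('t0',fx(t),'now',fx(a))
E
python3 st.py
```

```text
6.7 [0.56990265 0.16608885 0.08948532] F [ 0.5  0.1 -0.3] j [ 0.228  0.481 -0.086  0.926  0.116  0.474]
along -0.002537289605374248 lat 0.00028799717419329755 Falong -0.2631758802796762 z ax [ 0.049  0.13  -0.99 ] yaw 76.24314815522801
n 153 box front x [0.0157 0.0161 0.0165]
t0 (array([-0.0983, -0.0062, -0.0054, -0.0053]), 2120.0) now (array([0.0008, 0.0151, 0.016 , 0.0164]), 1919.0)
```

Request:
{"name": "apply_moves", "arguments": {"moves": [[[-4,0,-0.3,0],[-4,0,-0.3,0],[-3.5,0,-0.3,0],[-3.5,0,-0.3,0],[-3.5,0,-0.3,0],[-3.5,0,-0.3,0],[-3.5,0,-0.3,0],[-3.5,0,-0.3,0],[-3.5,0,-0.3,0],[-3,0,-0.3,0]]]}}

```text
clock: 7.7
eef_pos: [0.5616, 0.1328, 0.0894]
tool_rot: [0.784, 0.616, 0.063, -0.039]
ft_force: [2.1, 12.4, -0.5]
grip_width: 0.0001
```

```bash
python3 st.py
```

```text
7.75 [0.56167111 0.13296986 0.08938585] F [-0.6  6.2  1.3] j [ 0.168  0.455 -0.132  0.909  0.13   0.411]
along 0.031587428747281876 lat 0.00044650358997221193 Falong -5.901771189775534 z ax [ 0.052  0.14  -0.989] yaw 76.43960698420214
n 156 box front x [0.0466 0.0469 0.047 ]
t0 (array([-0.0983, -0.0062, -0.0054, -0.0053]), 2120.0) now (array([0.0388, 0.0465, 0.0469, 0.047 ]), 1904.5)
```

Request:
{"name": "apply_moves", "arguments": {"moves": [[[-2,0,-0.2,0],[-2,0,-0.2,0],[-2,0,-0.2,0],[-2,0,-0.2,0],[-2,0,-0.2,0],[-2,0,-0.2,0],[-2,0,-0.2,0],[-2,0,-0.2,0],[-2,0,-0.2,0],[-2,0,-0.2,0]]]}}

```text
clock: 8.75
eef_pos: [0.5615, 0.1336, 0.0902]
tool_rot: [0.776, 0.623, 0.081, -0.054]
ft_force: [1.4, 9.6, 0.4]
grip_width: 0.0003
```

```bash
python3 st.py
```

```text
8.8 [0.56148958 0.13361305 0.09019281] F [0.6 9.4 0.6] j [ 0.147  0.447 -0.149  0.887  0.175  0.373]
along 0.03100859516373621 lat 0.00011250981775489622 Falong -9.280131378594362 z ax [ 0.059  0.185 -0.981] yaw 77.57329989818338
n 210 box front x [0.0462 0.0468 0.047 ]
t0 (array([-0.0983, -0.0062, -0.0054, -0.0053]), 2120.0) now (array([0.0179, 0.0451, 0.0467, 0.047 ]), 1229.5)
```

Request:
{"name": "apply_moves", "arguments": {"moves": [[[6,0,0,0.9],[8,0,0,0.9],[8,0,-2,0],[6,0,-8,0],[2,0,-12,0],[2,0,-12,0],[2,0,-12,0],[0,0,-10,0],[0,0,-6,0],[0,0,0,0]]]}}

```text
clock: 9.8
eef_pos: [0.5661, 0.1526, 0.1632]
tool_rot: [0.788, 0.609, 0.078, -0.052]
ft_force: [1.0, -0.4, -0.7]
grip_width: 0.0
```

```bash
cat > go.py <<'E'
import sys
from h import *
from scipy.spatial.transform import Rotation as R
s=telemetry.get_obs(); M=R.from_quat(s['tool_rot']).as_matrix()
k=np.array([float(v) for v in sys.argv[1:4]]) # tip target
tip=s['eef_pos']+.017*M[:,2]
print('tip',tip,'shift mm',(M.T@(k-tip)*1000).round(1),'Mz',M[:,2].round(3),'down10 in tool',(M.T@[0,0,-10]).round(2))
E
python3 st.py; python3 go.py .5446 .0675 .115
python3 - <<'E'
from h import *
w=shot('wrist','w4.png');a=shot('top');b=shot('side')
for c in(a,b,w):print(blobs(c,(20,120,60),(35,255,255),1),blobs(c,(0,150,80),(8,255,255),4))
E
```

```text
9.85 [0.56588196 0.15260426 0.1626695 ] F [ 0.3 -0.6 -0.4] j [ 0.184  0.391 -0.026  1.061  0.163  0.446]
along 0.011521201183262254 lat -0.0002960955272158084 Falong 0.491813064346422 z ax [ 0.059  0.176 -0.983] yaw 75.46748053302511
n 193 box front x [0.0463 0.0468 0.0469]
t0 (array([-0.0983, -0.0062, -0.0054, -0.0053]), 2120.0) now (array([0.0376, 0.0461, 0.0467, 0.0469]), 1975.5)
tip [0.56688373 0.15559674 0.14596497] shift mm [-95.    0.4  13.6] Mz [ 0.059  0.176 -0.983] down10 in tool [-1.85 -0.13  9.83]
[] [(413.5, array([497. , 207.9]), [[473.79998779296875, 209.39999389648438], [516.4000244140625, 195.1999969482422], [520.0999755859375, 206.3000030517578], [477.5, 220.5]]), (108.5, array([336.8,  31.4]), [[317.3999938964844, 31.899999618530273], [355.6000061035156, 26.299999237060547], [356.29998779296875, 31.0], [318.1000061035156, 36.599998474121094]]), (81.5, array([453.8,  28.2]), [[446.70001220703125, 24.0], [459.8999938964844, 22.700000762939453], [460.79998779296875, 32.29999923706055], [447.70001220703125, 33.599998474121094]])]
[(1064.5, array([302. , 245.6]), [[282.79998779296875, 231.0], [319.8999938964844, 229.60000610351562], [321.1000061035156, 260.20001220703125], [284.0, 261.70001220703125]])] [(20.0, array([300., 228.]), [[293.0, 227.0], [307.0, 227.0], [307.0, 229.0], [293.0, 229.0]])]
[(2507.0, array([184.7, 238. ]), [[166.60000610351562, 182.10000610351562], [192.89999389648438, 179.89999389648438], [202.6999969482422, 293.8999938964844], [176.39999389648438, 296.20001220703125]])] [(976.5, array([105.5, 240.5]), [[77.0, 239.0], [104.0, 212.0], [134.0, 242.0], [107.0, 269.0]])]
```

View pics/w4.png

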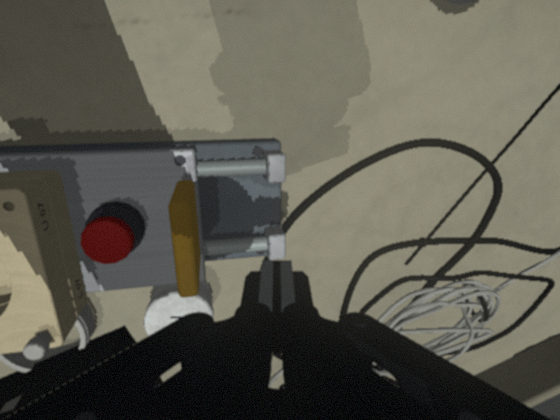

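Run:
```python
from h import *
w=shot('wrist');b=shot('side')
bl=blobs(w,(0,120,60),(8,255,255),1)[0]; print(bl[1],onz(w,*bl[1],.082), two(ray(w,*bl[1]),ray(b,300,228)))
y=[onz(w,*p,.105).round(4) for p in((179,181),(188,295))];print(y)
```

```text
[106.  244.5] [0.54515365 0.06633331 0.082     ] (array([0.54601688, 0.06576604, 0.08256095]), np.float64(0.0023493523749691927))
[array([0.5163, 0.1231, 0.105 ]), array([0.5818, 0.1052, 0.105 ])]
```

Request:
{"name": "apply_moves", "arguments": {"moves": [[[-14,0,0,0],[-14,0,0,0],[-14,0,0,0],[-14,0,0,0],[-14,0,0,0],[-12,0,0,0],[-5,0,0,0],[-2,0,0,0],[0,0,0,0],[0,0,0,0]]]}}

```text
clock: 11.1
eef_pos: [0.5394, 0.0586, 0.1412]
tool_rot: [0.789, 0.608, 0.074, -0.053]
ft_force: [-0.6, 0.1, 0.1]
grip_width: -0.0001
```

```bash
python3 st.py; python3 go.py .5446 .0675 .087
python3 - <<'E'
from h import *
w=shot('wrist','w5.png');b=shot('side','s5.png')
bl=blobs(w,(0,120,60),(8,255,255),1)
if bl: print(bl[0][0],bl[0][1],onz(w,*bl[0][1],.082))
cv2.imwrite('pics/c5.png',np.hstack([w['color'][:,:400],b['color'][:,160:560]])[:,:,::-1])
E
```

```text
11.15 [0.53946016 0.05874474 0.14124172] F [0.5 0.3 0.2] j [ 0.017  0.354 -0.143  1.018  0.175  0.279]
along 0.10899107764742785 lat -0.0028454615578715555 Falong -0.3884941721051592 z ax [ 0.053  0.175 -0.983] yaw 75.26460933481091
t0 (array([-0.0983, -0.0062, -0.0054, -0.0053]), 2120.0) now (array([-0.0603, -0.0576, -0.0565, -0.0557]), 10.5)
tip [0.54035287 0.06171297 0.12452668] shift mm [-0.3  2.4 38.1] Mz [ 0.053  0.175 -0.983] down10 in tool [-1.82 -0.06  9.83]
1336.5 [269.4 242.8] [0.54166458 0.06527924 0.082     ]
```

View pics/c5.png

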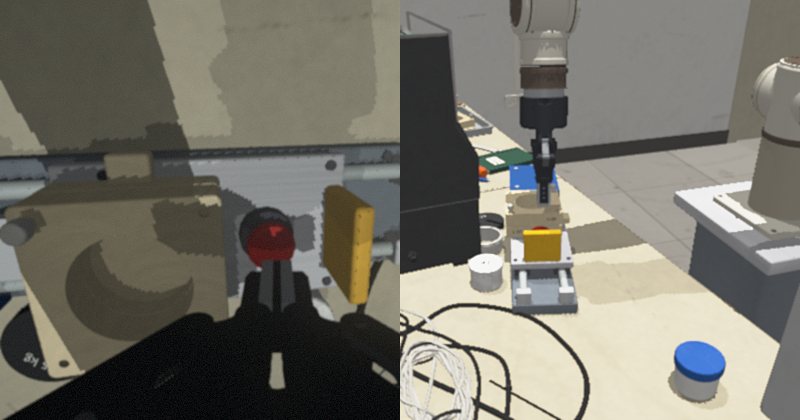

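Request:
{"name": "apply_moves", "arguments": {"moves": [[[1,1,2,0],[1,1,4,0],[0.7,1,6,0],[0,0,6,0],[0,0,6,0],[0,0,5,0],[0,0,3,0],[0,0,1,0],[0,0,0,0],[0,0,0,0]]]}}

```text
clock: 12.25
eef_pos: [0.5448, 0.0685, 0.1054]
tool_rot: [0.788, 0.609, 0.074, -0.054]
ft_force: [0.2, -0.5, 0.3]
grip_width: -0.0001
```

```bash
python3 go.py .5457 .0705 .082;python3 st.py|head -3
```

```text
tip [0.54561076 0.07145961 0.08869558] shift mm [-2.1  0.3  6.4] Mz [ 0.05   0.175 -0.983] down10 in tool [-1.82 -0.05  9.83]
12.3 [0.54475655 0.06846804 0.10542249] F [0.2 0.4 0.7] j [ 0.035  0.4   -0.176  0.937  0.174  0.295]
along 0.0982649527494864 lat -0.00010068853430974845 Falong -0.3844360759409535 z ax [ 0.05   0.175 -0.983] yaw 75.39739321238362Traceback (most recent call last):
  File "st.py", line 12, in <module>
    x=q@d; y=q@[-d[1],d[0]]; x=x[abs(y)<.05]; print('n',len(q),'box front x',np.percentile(x,[95,98,100]).round(4))
                                                                             ~~~~~~~~~~~~~^^^^^^^^^^^^^^^
    return _quantile_unchecked(
        a, q, axis, out, overwrite_input, method, keepdims, weights)
    return _ureduce(a,
                    func=_quantile_ureduce_func,
    ...<5 lines>...
                    overwrite_input=overwrite_input,
                    method=method)
    r = func(a, **kwargs)
    result = _quantile(arr,
                       quantiles=q,
    ...<2 lines>...
                       out=out,
                       weights=wgt)
    slices_having_nans = np.isnan(arr[-1, ...])
                                  ~~~^^^^^^^^^
IndexError: index -1 is out of bounds for axis 0 with size 0
```

Request:
{"name": "apply_moves", "arguments": {"moves": [[[-0.5,0,2,0],[-0.4,0,2,0],[-0.3,0,1.5,0],[-0.3,0,1.5,0],[-0.3,0,1.5,0],[-0.3,0,1.5,0],[-0.3,0,1.5,0],[-0.3,0,1.5,0],[-0.3,0,1.5,0],[-0.3,0,1.5,0]]]}}

```text
clock: 13.3
eef_pos: [0.5459, 0.0691, 0.0934]
tool_rot: [0.788, 0.609, 0.077, -0.054]
ft_force: [-5.3, -0.1, 15.7]
grip_width: 0.0004
```

```bash
python3 go.py .5457 .0705 .076;python3 st.py 2>/dev/null|head -3
```

```text
tip [0.5468221  0.0721328  0.07671512] shift mm [-2.  -0.7  0.3] Mz [ 0.055  0.179 -0.982] down10 in tool [-1.87 -0.09  9.82]
13.35 [0.54589886 0.06919709 0.093441  ] F [-6.3  0.4 13.4] j [ 0.034  0.413 -0.194  0.902  0.178  0.294]
along 0.09727762437361079 lat 0.0008274352506888008 Falong 1.205511100293663 z ax [ 0.056  0.179 -0.982] yaw 75.43474616378082
```

Request:
{"name": "apply_moves", "arguments": {"moves": [[[-0.3,0,2,0],[-0.3,0,2,0],[-0.3,0,2,0],[0,0,0,0],[0,0,-5,0],[1,0,-10,0],[2,0,-14,0],[2,0,-14,0],[2,0,-14,0],[2,0,-14,0]]]}}

```text
clock: 14.35
eef_pos: [0.543, 0.0661, 0.1659]
tool_rot: [0.787, 0.609, 0.078, -0.056]
ft_force: [0.3, -0.5, -0.1]
grip_width: 0.0004
```

Request:
{"name": "apply_moves", "arguments": {"moves": [[[25,0,-4,0],[30,0,0,0],[30,0,0,0],[20,0,0,0],[10,0,0,0],[0,0,0,0],[0,0,0,0],[0,0,0,0],[0,0,0,0],[0,0,0,0]]]}}

```text
clock: 15.35
eef_pos: [0.574, 0.1734, 0.1964]
tool_rot: [0.79, 0.606, 0.079, -0.054]
ft_force: [0.6, -1.1, -0.5]
grip_width: 0.0
```

```bash
python3 st.py
python3 - <<'E'
from h import *
w=shot('wrist','w6.png');a=shot('top','t6.png');b=shot('side','s6.png')
bl=blobs(w,(0,120,60),(8,255,255),1)
if bl: print(bl[0],onz(w,*bl[0][1],.076))
t=[k for k in blobs(a,(0,150,80),(8,255,255),5) if 240<k[1][0]<300]
print('top knob',t)
if bl and t: print(two(ray(w,*bl[0][1]),ray(a,*t[0][1])))
for n,f in(('side',b),('top',a)):
  o=cv2.imread('pics/'+('s0' if n=='side' else 't0')+'.png')[:,:,::-1]
cv2.imwrite('pics/c6.png',np.vstack([np.hstack([cv2.resize(w['color'][150:350,50:330],(400,286)),cv2.resize(b['color'][190:333,220:420],(400,286))]),np.hstack([cv2.resize(x[140:300,200:424],(400,286)) for x in(cv2.imread('pics/t0.png')[:,:,::-1],a['color'])])])[:,:,::-1])
E
```

```text
15.4 [0.57400178 0.17332349 0.19640594] F [-0.4 -0.6 -0.3] j [0.215 0.389 0.06  1.144 0.165 0.484]
along -0.01055698843775375 lat 0.0024837281500849576 Falong 0.6974968398294216 z ax [ 0.06   0.181 -0.982] yaw 75.08814374749798
n 93 box front x [0.0426 0.0431 0.0435]
t0 (array([-0.0983, -0.0062, -0.0054, -0.0053]), 2120.0) now (array([0.0329, 0.0422, 0.043 , 0.0434]), 2068.5)
(1164.5, array([ 92. , 218.5]), [[71.0, 200.0], [113.0, 200.0], [113.0, 237.0], [71.0, 237.0]]) [0.54586608 0.06995707 0.076     ]
top knob []
```

View pics/c6.png

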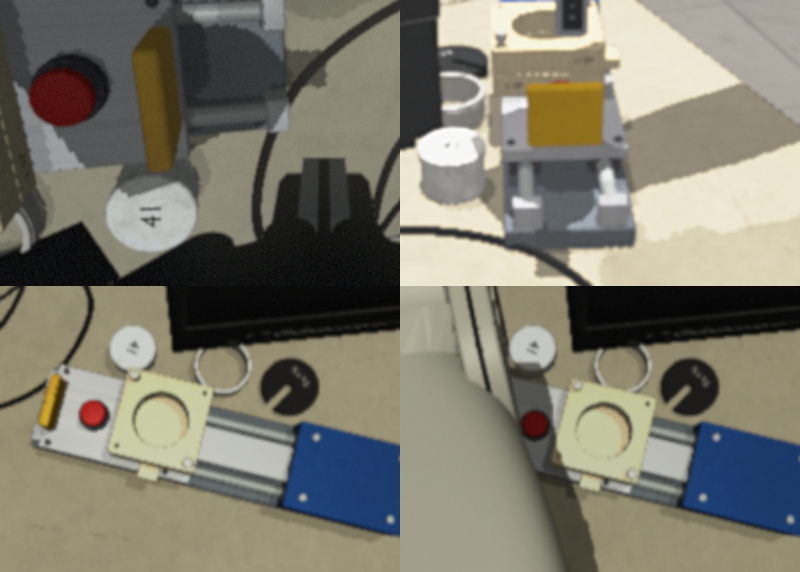

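Request:
{"name": "apply_moves", "arguments": {"moves": [[[0,-1,6,0],[0,-1,12,0],[0,-1,16,0],[0,-1,16,0],[0,0,16,0],[0,0,16,0],[0,0,12,0],[0,0,7,0],[0,0,3,0],[0,0,0,0]]]}}

```text
clock: 16.55
eef_pos: [0.5743, 0.1954, 0.0843]
tool_rot: [0.789, 0.607, 0.077, -0.055]
ft_force: [-0.6, 0.4, 0.4]
grip_width: 0.0001
```

```bash
python3 st.py
```

```text
16.6 [0.57444719 0.19537958 0.08469649] F [-0.1  0.4  0.8] j [ 0.252  0.495 -0.085  0.89   0.161  0.52 ]
along -0.03204538708718236 lat -0.0025037140123588737 Falong -0.32815823716021997 z ax [ 0.057  0.18  -0.982] yaw 75.15904018377813
n 91 box front x [0.0431 0.0435 0.0439]
t0 (array([-0.0983, -0.0062, -0.0054, -0.0053]), 2120.0) now (array([0.0327, 0.0428, 0.0434, 0.0438]), 2160.0)
```

Request:
{"name": "apply_moves", "arguments": {"moves": [[[-8,1,-2.5,0],[-10,1,-2.5,0],[-10,0,-2.5,0],[-10,0,-2.5,0],[-6,0,-2,0],[-4,0,-1.5,0],[-2,0,-0.5,0],[0,0,0,0],[0,0,0,0],[0,0,0,0]]]}}

```text
clock: 17.6
eef_pos: [0.5641, 0.1393, 0.093]
tool_rot: [0.79, 0.606, 0.081, -0.053]
ft_force: [0.3, 0.2, 0.1]
grip_width: -0.0001
```

```bash
python3 st.py
```

```text
17.65 [0.56413217 0.13936344 0.09297841] F [ 0.8  0.3 -0.5] j [ 0.159  0.447 -0.14   0.891  0.17   0.428]
along 0.024785452973924 lat 0.0012611048570250743 Falong -0.5273548567903953 z ax [ 0.063  0.181 -0.981] yaw 75.08727291408336
n 200 box front x [0.0428 0.0431 0.0439]
t0 (array([-0.0983, -0.0062, -0.0054, -0.0053]), 2120.0) now (array([0.0153, 0.0417, 0.0429, 0.0437]), 1355.5)
```

Request:
{"name": "apply_moves", "arguments": {"moves": [[[-2,0,0,0],[-2,0,0,0],[-2,0,0,0],[-2,0,0,0],[-2,0,0,0],[-2,0,0,0],[-2,0,0,0],[-2,0,0,0],[-2,0,0,0],[-2,0,0,0]]]}}

```text
clock: 18.65
eef_pos: [0.5624, 0.1333, 0.0927]
tool_rot: [0.784, 0.61, 0.092, -0.062]
ft_force: [1.8, 8.6, 0.9]
grip_width: -0.0002
```

```bash
python3 st.py
```

```text
18.7 [0.56233629 0.1332758  0.09271766] F [0.8 8.7 0.2] j [ 0.134  0.439 -0.161  0.872  0.2    0.392]
along 0.03112744871533299 lat 0.0010160917748890535 Falong -8.630662296904054 z ax [ 0.07   0.21  -0.975] yaw 75.88635399231974
n 148 box front x [0.0464 0.0468 0.047 ]
t0 (array([-0.0983, -0.0062, -0.0054, -0.0053]), 2120.0) now (array([0.0196, 0.0453, 0.0467, 0.047 ]), 950.0)
```

Request:
{"name": "apply_moves", "arguments": {"moves": [[[5,0,0,0],[8,0,0,0],[8,0,-2,0],[8,0,-8,0],[4,0,-14,0],[4,0,-14,0],[4,0,-12,0],[0,0,-6,0],[0,0,0,0],[0,0,0,0]]]}}

```text
clock: 19.7
eef_pos: [0.5683, 0.1606, 0.1599]
tool_rot: [0.785, 0.61, 0.089, -0.059]
ft_force: [0.6, 0.0, 0.1]
grip_width: -0.0
```

```bash
python3 st.py
python3 - <<'E'
from h import *
import pickle
w=shot('wrist','w7.png');b=shot('side');pickle.dump(w,open('w7.pkl','wb'))
print(blobs(w,(0,120,60),(8,255,255),1),blobs(b,(0,120,60),(8,255,255),3))
cv2.imwrite('pics/c7.png',np.vstack([np.hstack([cv2.resize(w['color'][150:350,0:280],(400,286)),cv2.resize(b['color'][190:333,220:420],(400,286))]),np.zeros((4,800,3),np.uint8),np.hstack([cv2.resize(cv2.imread('pics/w4.png')[150:350,0:280,::-1],(400,286)),cv2.resize(cv2.imread('pics/s0.png')[190:333,220:420,::-1],(400,286))])])[:,:,::-1])
E
```

```text
19.75 [0.56824047 0.16057964 0.15980479] F [ 0.7  0.5 -0.4] j [ 0.185  0.392 -0.039  1.034  0.186  0.445]
along 0.0032111762432907244 lat 3.04626481184978e-05 Falong -0.6389359603970839 z ax [ 0.068  0.201 -0.977] yaw 75.77279238016375
n 181 box front x [0.0466 0.0468 0.0469]
t0 (array([-0.0983, -0.0062, -0.0054, -0.0053]), 2120.0) now (array([0.0438, 0.0463, 0.0468, 0.0469]), 1990.5)
[(1617.5, array([ 86.5, 241. ]), [[61.0, 220.0], [112.0, 220.0], [112.0, 262.0], [61.0, 262.0]])] []
```

View pics/c7.png

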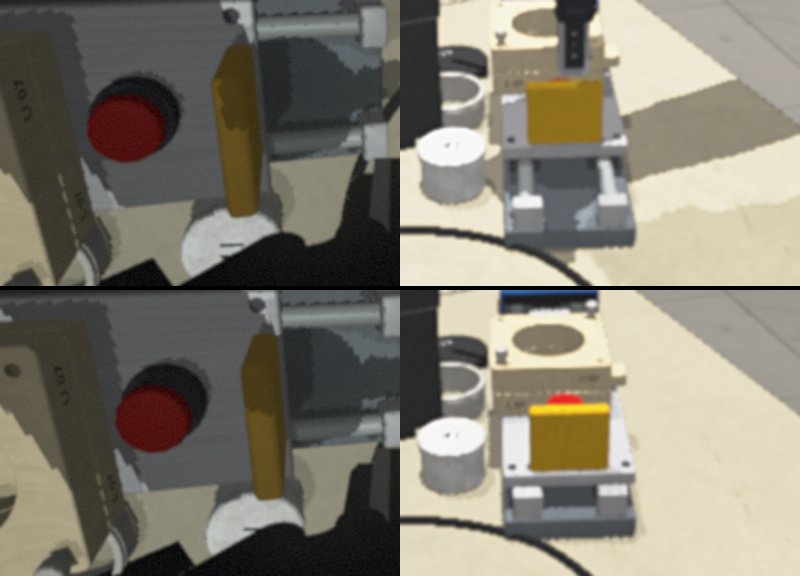

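Request:
{"name": "apply_moves", "arguments": {"moves": [[[10,0,-10,0],[20,0,-10,0],[20,0,-10,0],[20,0,-10,0],[10,0,-10,0],[0,0,-5,0],[0,0,0,0],[0,0,0,0],[0,0,0,0],[0,0,0,0]]]}}

```text
clock: 20.85
eef_pos: [0.5822, 0.228, 0.2313]
tool_rot: [0.786, 0.609, 0.086, -0.061]
ft_force: [0.5, -0.5, -0.1]
grip_width: -0.0004
```

```bash
python3 st.py
python3 - <<'E'
from h import *
import pickle
w0=pickle.load(open('w7.pkl','rb'));w=shot('wrist');a=shot('top','t8.png')
B=[blobs(x,(0,120,60),(8,255,255),1)[0][1] for x in(w0,w)]
t=[k for k in blobs(a,(0,120,60),(8,255,255),6) if 240<k[1][0]<300];print(B,t)
print('w-w',two(ray(w0,*B[0]),ray(w,*B[1])))
if t:
  for x,k in((w0,B[0]),(w,B[1])):print('w-top',two(ray(x,*k),ray(a,*t[0][1])))
for n,c,z in(('w0',w0,0),('w',w,0)):print(onz(c,*B[0 if n=='w0' else 1],.076),onz(c,*B[0 if n=='w0' else 1],.082))
E
```

```text
20.9 [0.58215132 0.22793501 0.23117459] F [-0.2  0.1 -0.3] j [0.293 0.407 0.177 1.223 0.175 0.557]
along -0.06549427228236172 lat -0.003034968634383604 Falong -0.08301935941571341 z ax [ 0.06   0.2   -0.978] yaw 75.53815689230944
n 95 box front x [0.0466 0.0469 0.0475]
t0 (array([-0.0983, -0.0062, -0.0054, -0.0053]), 2120.0) now (array([0.0326, 0.0465, 0.0468, 0.0473]), 2158.5)
[array([ 86.5, 241. ]), array([ 20.5, 216.5])] [(148.0, array([277. , 217.5]), [[270.0, 211.0], [284.0, 211.0], [284.0, 224.0], [270.0, 224.0]])]
w-w (array([0.54707605, 0.06329698, 0.068597  ]), np.float64(0.0007250958534507682))
w-top (array([0.54428799, 0.06733162, 0.07861848]), np.float64(1.534473850136909e-06))
w-top (array([0.54514307, 0.06745731, 0.07548115]), np.float64(0.0009664030763379892))
[0.54508833 0.06619783 0.076     ] [0.54325609 0.06879638 0.082     ]
[0.54554066 0.06776011 0.076     ] [0.54449951 0.0711128  0.082     ]
```

Run:
```python
from h import *
b=shot('side'); a=shot('top')
for n,c in(('now',b['color']),):
  m=cv2.inRange(cv2.cvtColor(c,cv2.COLOR_RGB2HSV),(0,120,60),(8,255,255));m[:215]=0;m[260:]=0;m[:,:270]=0;m[:,340:]=0
  r=np.argwhere(m);print(n,len(r),r.min(0) if len(r) else'',r.max(0) if len(r) else '')
d=np.array([-.2457,-.9693]);k=np.array([.5448,.0670])
for z in(.076,.082): 
  q=k+d*.015; print('predicted far-rim row, knob top',z,proj(b,[*q,z]))
l=np.array([.569,.1637])+d*.0523
print('lug top front edge row',proj(b,[*(l+d*.006),.105]),proj(b,[*(l-d*.006),.105]))
for f in('t0',):
  t=cv2.imread(f'pics/{f}.png'); D=cv2.absdiff(t[:,:,::-1],a['color']).max(2)
  for n,(u,v) in(('tin',(274,175)),('ring',(324,185)),('wt',(362,196))): print(n,'changed px',int((D[v-16:v+17,u-16:u+17]>60).sum()))
```

```text
now 8 [229 296] [229 303]
predicted far-rim row, knob top 0.076 (np.float64(300.9489277839042), np.float64(227.73371130049284))
predicted far-rim row, knob top 0.082 (np.float64(300.96399470877316), np.float64(224.61914454740557))
lug top front edge row (np.float64(303.4720819969088), np.float64(228.75092269301712)) (np.float64(303.99312870625374), np.float64(232.48651768714547))
tin changed px 40
ring changed px 32
wt changed px 0
```

```bash
python3 -c "
from workcell import workorder,telemetry
print(workorder.job_done(),telemetry.get_obs()['clock'])"
```

```text
the job is handed in; nothing more can be done
the job is handed in; nothing more can be done
```

I pushed the carriage free by its lug, ran it onto the hidden end stop and pressed the lock knob down. However, the press dragged the carriage about 3.5 mm back off the stop. I pushed it home a second time and handed the job in at about 21 s.

- **Carriage home:** The brass box sits 52 mm forward of where it started, at the same place after both pushes. The carriage no longer moved under a steady push of about 9 N. The highest push force I read was 12.4 N, but I only read forces at the end of each move, so brief peaks in between are not known.
- **Order:** The knob was pressed after the carriage first reached the stop, but the carriage was probably sliding back off it during the press. I did not press the knob again, so as not to drag the carriage back again.
- **Knob:** The fingertip stopped at about 76 mm with roughly 15 N on it, well over the 4 N needed. Two of three camera measurements put the knob top at 75.5 and 78.6 mm, against 82 mm when up. The third, from two wrist views, gave 69 mm, which I don't trust. The side view shows a drop of about 4 to 6 mm. I take the knob as fully down, but the pictures alone don't prove the last millimetre or two.
- **Loose things:** The tin, ring and weight show no visible shift from the start. I put the few changed pixels at the tin and ring down to shadow and the moved carriage.
- **Gripper tilt:** The gripper tilted about 12° from pushing, which probably caused the drag-back. It was clear of everything at hand-in.

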